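# Lower the lid of the indenter case onto its box without a slam

### The arm

A 7-joint arm with a two-finger parallel gripper is mounted at the origin on a cart in front of the work surface, level with it; the furniture and walls round the work are solid. World frame = base frame: x ahead of the robot, y to its left, z up, the work surface at z = 0. Lengths are in m, angles in rad, forces in N, time in s.
With the tool pointing down it reaches from about 0.4 to 0.85 m from the base axis. Payload 4.5 kg.
Tool frame: the origin (TCP) lies on the centre line of the jaws, within the pads' length; the fingertips stand 11 mm ahead of it and the grasp point (between the pads) lies 8 mm behind it; z points along the fingers, x is the direction in which the jaws open and shut, and the axes are right-handed (so a half turn about z gives the same grasp; the last joint's range is limited). The gripper opens to 88 mm and grips with 3 to 60 N. Pads are 18 mm wide; open, the fingers measure 123 mm over their backs; the gripper's body (75 mm by 187 mm) begins 45 mm behind the grasp point.
Start: joints at [-1.096, 0.689, -0.195, 1.565, 0.157, 0.902, -0.215], TCP at [0.267, 0.565, 0.25] pointing down, gripper open.
Joint ranges: [-3.01, 3.01], [-0.46, 2.08], [-1.47, 1.51], [0.13, 2.56], [-1, 4.14], [0.04, 2.09], [-2.66, 2.66]. Speed limits (rad/s): [2.57, 2.57, 3.14, 3.14, 3.14, 3.14, 3.14].

### API

Orientations are given as a unit quaternion [x, y, z, w].
In Python, from plant import r, vision, order, nets gives the robot as it stands.
- The arm moves only by the tool send_rows, never from a script. Its argument "series" is a list of rows, each an object with "delta_pos": the shift along the tool's x, y, z in cm, a list of three; "turn": the turn about the tool's z in degrees; "jaw": the closure, from 0 (fully open) to 1 (shut). In form: [{"delta_pos": [x, y, z], "turn": turn, "jaw": jaw}, ...]. A call has 1 to 8 rows; each row is the pose to reach, as a shift and turn from the pose commanded when the call began, along the tool's axes at that moment; what a row does not reach only later rows make up. A row lasts 1/12 s, in which the tool goes at most 41.7 mm and 7.16 degrees, less where a joint would pass 70% of its speed; a pose out of reach is approached as far as the arm can. A call with a gripper value outside its range is refused whole. The fingers move at their own pace and stop on an object; "force" is the grip in N (left out, the last holds). Time passes only in rows, so rows that repeat a pose let the fingers close. It gives the time, the measured TCP pose, the force and the opening at its end, in the units of the state.
- r.get_state(): the state, without advancing time (a new reading comes with each control period).
- vision.snapshot(name): name is "scene" or "top" or "wrist"; returns the picture (480x640x3 uint8, blue, green, red); there is no depth.
- vision.camera_params(name): a dict with "intrinsics" (3x3 intrinsics, pixels), "extrinsics" (4x4, takes a point from world to camera coordinates). Camera axes: x right, y down, z forward; pixel columns grow to the right and rows downward; lengths in m; the calibration is good to about 2 mm. A picture is of the moment at which its call begins: read the wrist's pose just before it. camera_params takes no time and is no camera call; for the wrist camera it gives the pose at the moment of the call.
- order.finish_job(): hands the job in, once; it reports no verdict.
Trained networks look in the newest picture that a camera, given by its name, has taken for a name from the list of things; names that differ only in an ending like _2 or _b are one class to them, and where a whole thing is asked for, a point or a joint stands for the part that bears it (a point fixed in the world has none). Each returns a list of dicts, best first, with "score" (0 to 1); they miss things now and then, are a little off and sometimes report something else, mostly with a low value. They report only what shows in the picture. A call takes as long as a camera call.
- nets.boxes_of(camera, label): "location" ([row, column] as shares, 0 to 1, of the picture: columns of its width, rows of its height, amid what is visible of it).
- nets.trace(camera, label): "region" (480x640 bool, what is visible of it) and "location" ([row, column] as shares, 0 to 1, of the picture: columns of its width, rows of its height, amid what is visible of it).
The state is a dict: "clock": time; "q": joint angles; "qd": joint speeds; "joint_torque": joint torques, N m; "tool_pos": TCP position; "eef_rot": TCP orientation; "contact_force": force on the tool from outside, world axes, zero at the start; "moment": the same for the moment, N m; "opening": opening from 0.0 (shut) to 1.0 (fully open).
Only numpy, scipy, OpenCV 4.12 (cv2) and the standard library are available. Lean on these libraries where they do the work, as an engineer would, in place of code of your own. Each camera call takes 0.05 s, during which the arm holds its last target.

### The job

Close the wooden case on the green mat without letting its lid slam: nudge the open lid over its balance point with a fingertip, catch it on a finger as it falls, hold it there part open for a moment, then lower it gently on the finger until it is fully shut (a last drop of a few millimetres off the fingertip is fine) and take the hand away. Do not grip or squeeze the lid, do not lift, tip or push the case from its place, and leave the ring, the loupe and the micrometer behind it as they are.

Things in the scene. Friction and masses are not known exactly. Their poses are not given: they have to be found in the camera images.
- case: Loose wooden case, 1.6 kg, 52 mm high when shut, flat on the green mat (the case at the back of the bench is another). Origin: centre of the underside; spans x -68 (front, facing the robot's left) to +62 mm (hinge side, to its right), y -100 to +100, z up. Lower box 32 mm high, walls 6 mm. Steel tools fixed inside reach 40 mm above the mat, none within 20 mm of the front wall.
- case_lid (a joint): Angle of the lid about the hinge, rad: 0 shut, 1.88 open at its stop, leaning 18 deg back past upright. Starts upright or a little short of it, 1.3 to 1.55. Lid 0.12 kg, 130 x 200 mm, 19 mm thick: a 6 mm board, rim 12 mm high, 6 mm wide round its underside. Balances near 1.37; hinge friction lets it stand between about 1.15 and 1.59; above, it sinks to the stop; below, it falls shut.
- hinge_mid (a point): Middle of the hinge axis, 65 mm behind the case's origin, 33 mm above the mat; axes as the case's (y along the hinge). A sideways push of over about 8 N slides the case.
- lid_edge (a point): Middle of the lid's free edge, at the outer corner of its rim's lower (inner) face, 133 mm from the hinge; moves with the lid. The rim goes 6 mm from here towards the hinge; the outer face lies 18 mm away along z. Axes turn with the lid: x towards the hinge, y along it, z out of the outer face. Lid shut: 34 mm above the mat.
- ring: Loose ground-steel bearing ring, 62 mm across, 12 mm high, lying flat on the mat behind the hinge side of the case; origin at the centre of its underside. Leave alone.
- loupe: Loose black eye loupe, a 32 mm wide, 26 mm high barrel standing on the mat behind the hinge side of the case; origin at the centre of its underside. Leave alone.
- micrometer: Loose micrometer, 48 x 130 x 12 mm, lying on the mat behind the hinge side of the case, its long side (y) roughly along the hinge; origin at the centre of its underside. Leave alone.
- bench_mat: Thin dark green mat on the bench, about 300 mm (front to back) by 360 mm, top 3.3 mm above the bench; the case and the three small things behind it all stand on it. It does not move during the job. Origin at its centre (underside).

How it is judged:
By the outcome, as a careful person would: the job done as asked, in the order asked, and still so for the second after the job is handed in, with the robot touching nothing.
It also fails if it takes over 40 s, if anything falls off the work surface, if the arm or the gripper's body presses on something with over 40 N, if the wrist force passes 120 N, or if a joint passes its speed limit or range.

## Working session

There is one attempt and no reset: what is moved stays moved. The work goes in short steps, Python scripts to look and compute and a tool call to move; the robot and the scene stay as the last step left them, time stands still between calls to the robot, and variables do not carry over. Pictures are saved under pics/ and viewed, and the job is handed in when it is done.

Besides the shell and the picture viewer there is one more tool, called after "Emit:" as a command line: name --argument value ..., lists and objects as JSON in quotes. send_rows: Moves the arm, as the interface text tells. Its arguments: {"type":"object","properties":{"series":{"type":"array"},"force":{"type":"number"}},"required":["series"]}

```bash
ls; mkdir -p pics; python3 - <<'E'
from plant import r, vision, order, nets
import cv2
s=r.get_state()
print({k:(v if not hasattr(v,'tolist') else v) for k,v in s.items()})
for n in ["scene","top","wrist"]:
    im=vision.snapshot(n); cv2.imwrite(f"pics/{n}0.png",im)
    p=vision.camera_params(n); print(n,p)
E
```

```text
pics
{'clock': 0.0, 'q': array([-1.09620705,  0.68998618, -0.19449819,  1.56632393,  0.15732589,
        0.90251431, -0.21509532]), 'qd': array([ 0.00088452,  0.00034487, -0.00082183, -0.00046586,  0.00019605,
       -0.00071515, -0.00094123]), 'joint_torque': array([-3.54048125e-04, -5.27551246e+01, -1.26679379e+00, -1.53422910e+01,
       -5.26209839e-02,  6.60053265e-03,  1.62948932e-04]), 'tool_pos': array([0.26645705, 0.56468303, 0.24891362]), 'eef_rot': array([ 8.44562132e-01,  5.35456778e-01, -7.29143082e-04,  5.59762138e-04]), 'contact_force': array([ 0.27802622,  1.03540059, -0.07953761]), 'moment': array([-0.03004111,  0.01637025,  0.00159415]), 'opening': 1.000707561836871}
scene {'intrinsics': array([[500.51630508,   0.        , 322.31507999],
       [  0.        , 500.51630508, 235.26824751],
       [  0.        ,   0.        ,   1.        ]]), 'extrinsics': array([[ 0.59268332, -0.8054349 ,  0.00104847, -0.38690331],
       [-0.57887834, -0.42687492, -0.69475008,  0.40579265],
       [ 0.56002353,  0.41115985, -0.71925046,  0.55429443],
       [ 0.        ,  0.        ,
[... 295 characters left out ...]
4e-02],
       [-9.93082887e-01,  1.18818916e-04, -1.17415357e-01,
         6.11175783e-01],
       [ 1.17356947e-01, -3.05505007e-02, -9.92619773e-01,
         9.93968121e-01],
       [ 0.00000000e+00,  0.00000000e+00,  0.00000000e+00,
         1.00000000e+00]])}
wrist {'intrinsics': array([[403.31524532,   0.        , 317.1629728 ],
       [  0.        , 403.31524532, 247.72728076],
       [  0.        ,   0.        ,   1.        ]]), 'extrinsics': array([[ 0.4261643 ,  0.90464479, -0.00133972, -0.62418619],
       [ 0.86171494, -0.40548901,  0.30500168, -0.04163099],
       [ 0.27537494, -0.13113528, -0.95235087,  0.38995098],
       [ 0.        ,  0.        ,  0.        ,  1.        ]])}
```

View pics/scene0.png

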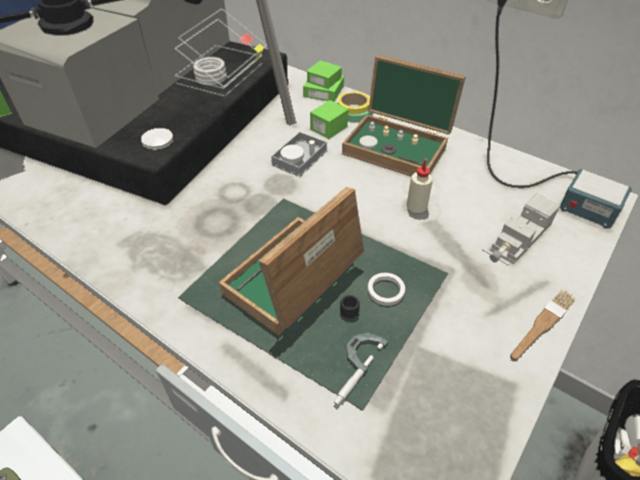

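View pics/top0.png

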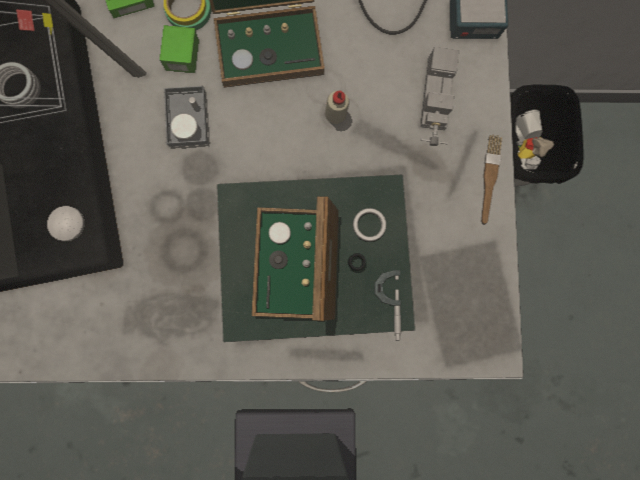

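View pics/wrist0.png

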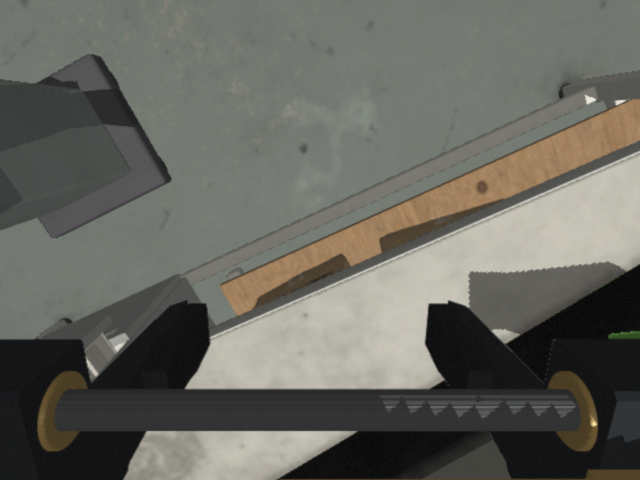

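```bash
python3 - <<'E'
import cv2
t=cv2.imread("pics/top0.png"); s=cv2.imread("pics/scene0.png")
cv2.imwrite("pics/topz.png",cv2.resize(t[190:340,210:410],None,fx=4,fy=4,interpolation=cv2.INTER_CUBIC))
cv2.imwrite("pics/scz.png",cv2.resize(s[180:340,205:405],None,fx=3.7,fy=3.7,interpolation=cv2.INTER_CUBIC))
E
```

```text
(no output)
```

View pics/topz.png

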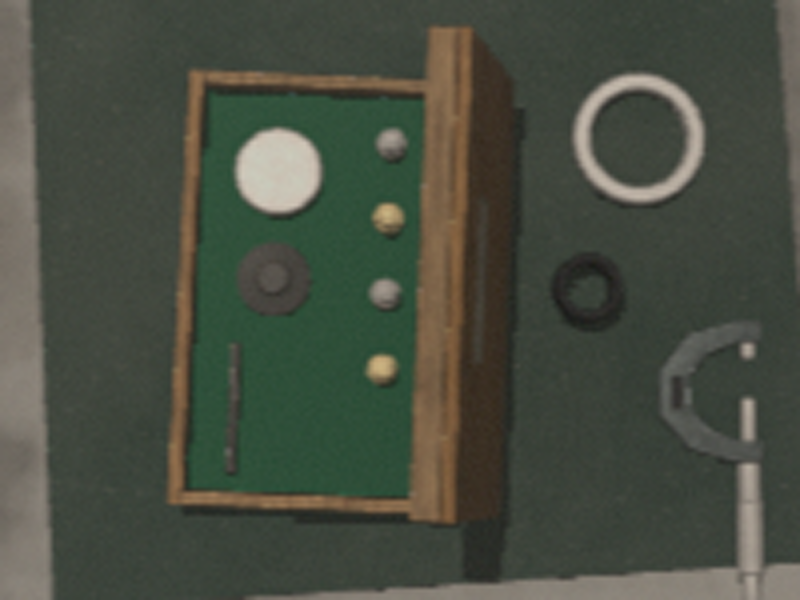

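View pics/scz.png

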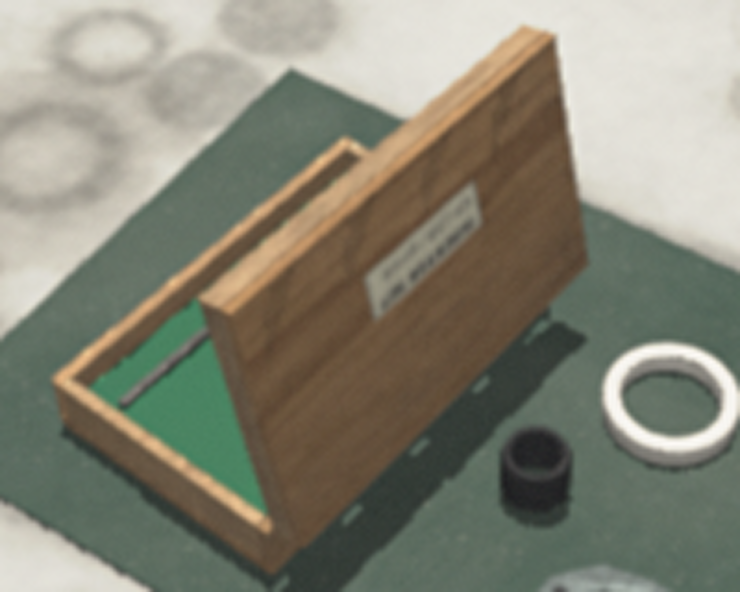

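```bash
cat > h.py <<'E'
import numpy as np
from plant import vision
MAT=0.0033
def proj(name,P):
    p=vision.camera_params(name);K=p['intrinsics'];E=p['extrinsics']
    P=np.atleast_2d(P);c=P@E[:3,:3].T+E[:3,3];u=c@K.T
    return u[:,:2]/u[:,2:]
def c2w(pose,P):
    x,y,yaw=pose;c,s=np.cos(yaw),np.sin(yaw)
    P=np.atleast_2d(P)
    return np.stack([x+c*P[:,0]-s*P[:,1],y+s*P[:,0]+c*P[:,1],P[:,2]+MAT],1)
def lidpt(th,along,y,n):  # along from hinge, n above inner plane(hinge z-level+.001)
    a=np.array([-np.cos(th),0,np.sin(th)]);m=np.array([np.sin(th),0,np.cos(th)])
    return np.array([.065,y,.033])+along*a+(n+.001)*m
E
cat > fit.py <<'E'
import numpy as np
from h import *
from scipy.optimize import least_squares
T=lambda u,v:(210+u/4-.375,190+v/4-.375)
S=lambda u,v:(205+u/3.7-.36,180+v/3.7-.36)
obs=[("top",'b',(-.068,.1,.032),T(190,70)),("top",'b',(-.068,-.1,.032),T(168,503)),
("top",'l',(.133,.1,0),T(428,27)),("top",'l',(.133,.1,.018),T(472,27)),("top",'l',(.133,-.1,0),T(411,518)),("top",'l',(.133,-.1,.018),T(456,522)),
("scene",'b',(-.068,-.1,.032),S(55,380)),("scene",'l',(.133,-.1,.018),S(233,316)),("scene",'l',(.133,-.1,0),S(203,300)),
("scene",'l',(.133,.1,.018),S(553,37)),("scene",'l',(.133,.1,0),S(525,27)),("scene",'b',(.062,-.1,0),S(275,572))]
def res(p):
    o=[]
    for cam,k,q,px in obs:
        P=np.array(q) if k=='b' else lidpt(p[3],q[0],q[1],q[2])
        o.append(proj(cam,c2w(p[:3],P))[0]-px)
    return np.array(o)
s=least_squares(lambda p:res(p).ravel(),[.55,.03,-1.57,1.4],x_scale=[.01,.01,.1,.1])
print(s.x);print(res(s.x).round(1))
E
python3 fit.py
```

```text
[ 0.56502269  0.00449727 -1.60858874  1.36146991]
[[ 0.2 -0.7]
 [ 0.7 -0.1]
 [ 0.7 -1.2]
 [ 0.6 -1.2]
 [ 0.7  0.2]
 [ 0.7 -0.3]
 [-1.3  0.4]
 [-0.4 -0.1]
 [-1.6 -0.1]
 [ 0.7 -1. ]
 [-0.9 -1. ]
 [-0.7  1.6]]
```

```bash
cat >> h.py <<'E'
from plant import r
from scipy.spatial.transform import Rotation as Rn
POSE=np.array([0.5650,0.0045,-1.6086])
def W(D,s,z): return c2w(POSE,np.array([.065-D,s,z]))[0]  # z above mat
def where():
    s=r.get_state();R=Rn.from_quat(s['eef_rot']).as_matrix();p=s['tool_pos']
    c,sn=np.cos(POSE[2]),np.sin(POSE[2]);d=p[:2]-POSE[:2]
    X=c*d[0]+sn*d[1];Y=-sn*d[0]+c*d[1]
    F=s['contact_force'];f=np.array([-c,-sn,0])
    print('t %.2f D %.1f s %.1f tip %.1f mm | ang %.1f | F_D %.2f F_s %.2f Fz %.2f | open %.3f'%(s['clock'],(.065-X)*1e3,Y*1e3,(p[2]-.011-MAT)*1e3,np.degrees(np.arctan2(R[1,0],R[0,0])),F@f,F@np.array([-sn,c,0]),F[2],s['opening']),'q',s['q'].round(2))
    return s,R,p
def delta(D,s_,tip,ang=None):
    s,R,p=where()
    t=W(D,s_,tip);t[2]+=.011
    print('delta cm',((R.T@(t-p))*100).round(2), 'turn', None if ang is None else round(np.degrees(np.arctan2(R[1,0],R[0,0]))-ang,2))
FA=np.degrees(POSE[2])+180
E
python3 - <<'E'
from h import *
print(FA)
delta(.013,-.065,.232,FA)
E
```

```text
87.83400907525578
t 0.15 D 613.6 s -319.4 tip 234.8 mm | ang 64.7 | F_D 0.60 F_s 0.83 Fz -0.53 | open 1.000 q [-1.1   0.69 -0.19  1.57  0.16  0.9  -0.22]
delta cm [-45.27  46.96   0.35] turn -23.09
```

Emit:
send_rows --series '[{"delta_pos": [-2.5, 2.6, 0], "turn": -2, "jaw": 0.386}, {"delta_pos": [-5, 5.2, 0], "turn": -5, "jaw": 0.386}, {"delta_pos": [-7.5, 7.8, 0], "turn": -8, "jaw": 0.386}, {"delta_pos": [-10, 10.4, 0], "turn": -11, "jaw": 0.386}, {"delta_pos": [-12.5, 13, 0], "turn": -14, "jaw": 0.386}, {"delta_pos": [-15, 15.6, 0], "turn": -17, "jaw": 0.386}, {"delta_pos": [-17.5, 18.2, 0], "turn": -20, "jaw": 0.386}, {"delta_pos": [-20, 20.8, 0], "turn": -23.1, "jaw": 0.386}]'

```text
clock: 0.82
tool_pos: [0.3697, 0.2939, 0.2496]
eef_rot: [0.719, 0.695, -0.0, 0.0]
contact_force: [0.9, -0.2, 0.6]
opening: 0.617
```

```bash
python3 - <<'E'
from h import *
delta(.013,-.065,.232,FA)
E
```

```text
t 0.82 D 346.8 s -206.1 tip 235.3 mm | ang 88.0 | F_D -0.17 F_s 0.90 Fz 0.64 | open 0.617 q [-0.54  0.51 -0.35  2.01  0.27  0.67  0.47]
delta cm [-33.42  14.01   0.34] turn 0.18
```

Emit:
send_rows --series '[{"delta_pos": [-3.4, 1.4, 0], "turn": 0, "jaw": 0.386}, {"delta_pos": [-6.8, 2.8, 0], "turn": 0, "jaw": 0.386}, {"delta_pos": [-10.2, 4.2, 0], "turn": 0, "jaw": 0.386}, {"delta_pos": [-13.6, 5.6, 0], "turn": 0, "jaw": 0.386}, {"delta_pos": [-17, 7, 0], "turn": 0, "jaw": 0.386}, {"delta_pos": [-20.4, 8.4, 0], "turn": 0, "jaw": 0.386}, {"delta_pos": [-23.8, 9.8, 0], "turn": 0, "jaw": 0.386}, {"delta_pos": [-26, 11, 0], "turn": 0, "jaw": 0.386}]'

```text
clock: 1.48
tool_pos: [0.4698, 0.0274, 0.2495]
eef_rot: [0.722, 0.692, -0.001, 0.0]
contact_force: [-0.1, 0.4, 0.3]
opening: 0.614
```

Emit:
send_rows --series '[{"delta_pos": [-3, 1.2, 0], "turn": 0, "jaw": 0.386}, {"delta_pos": [-5.5, 2.2, 0.2], "turn": 0, "jaw": 0.386}, {"delta_pos": [-7.4, 3.0, 0.3], "turn": 0, "jaw": 0.386}, {"delta_pos": [-7.4, 3.0, 0.3], "turn": 0, "jaw": 0.386}, {"delta_pos": [-7.4, 3.0, 0.3], "turn": 0, "jaw": 0.386}]'

```text
clock: 1.9
tool_pos: [0.4967, -0.0443, 0.2464]
eef_rot: [0.721, 0.693, -0.0, -0.0]
contact_force: [-0.3, 0.9, -0.1]
opening: 0.618
```

```bash
python3 - <<'E'
from h import *
import cv2
delta(.013,-.065,.120,FA)
t=vision.snapshot("top"); s=vision.snapshot("scene")
cv2.imwrite("pics/top1.png",cv2.resize(t[160:360,190:430],None,fx=3.2,fy=3,interpolation=cv2.INTER_CUBIC))
cv2.imwrite("pics/sc1.png",cv2.resize(s[80:340,155:415],None,fx=2.3,fy=2.3,interpolation=cv2.INTER_CUBIC))
cv2.imwrite("pics/wr1.png",vision.snapshot("wrist"))
E
```

```text
t 1.90 D 13.6 s -66.4 tip 232.1 mm | ang 87.7 | F_D 0.94 F_s -0.37 Fz -0.14 | open 0.618 q [ 0.25  0.55 -0.39  1.94  0.31  0.71  1.2 ]
delta cm [-0.07  0.15 11.21] turn -0.15
```

View pics/top1.png

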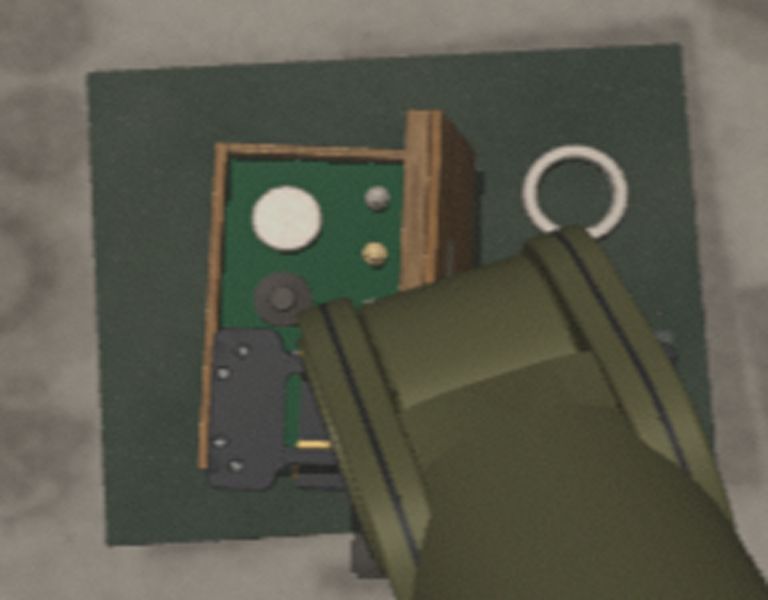

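View pics/sc1.png

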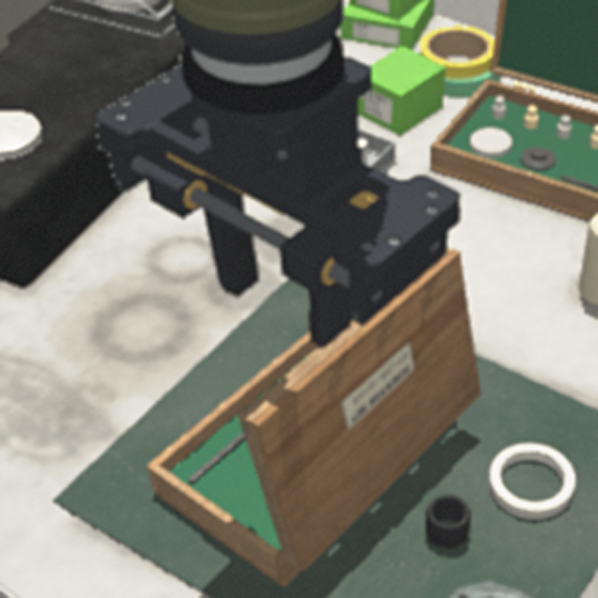

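View pics/wr1.png

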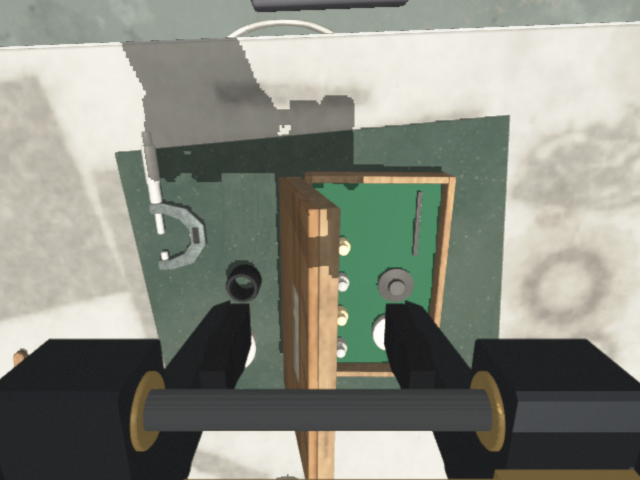

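Emit:
send_rows --series '[{"delta_pos": [-0.1, 0.1, 1.5], "turn": 0, "jaw": 0.386}, {"delta_pos": [-0.1, 0.1, 3], "turn": 0, "jaw": 0.386}, {"delta_pos": [-0.1, 0.1, 4.5], "turn": 0, "jaw": 0.386}, {"delta_pos": [-0.1, 0.1, 6], "turn": 0, "jaw": 0.386}, {"delta_pos": [-0.1, 0.1, 7.5], "turn": 0, "jaw": 0.386}, {"delta_pos": [-0.1, 0.1, 9], "turn": 0, "jaw": 0.386}, {"delta_pos": [-0.1, 0.1, 9], "turn": 0, "jaw": 0.386}, {"delta_pos": [-0.1, 0.1, 9], "turn": 0, "jaw": 0.386}]'

```text
clock: 2.72
tool_pos: [0.4973, -0.0431, 0.1566]
eef_rot: [0.719, 0.695, -0.0, -0.001]
contact_force: [0.2, 0.3, 0.2]
opening: 0.615
```

```bash
python3 - <<'E'
from h import *
import cv2
delta(.013,-.065,.120,FA)
s=vision.snapshot("scene")
cv2.imwrite("pics/sc2.png",cv2.resize(s[100:340,175:415],None,fx=2.5,fy=2.5,interpolation=cv2.INTER_CUBIC))
cv2.imwrite("pics/wr2.png",vision.snapshot("wrist"))
where()
E
```

```text
t 2.72 D 14.9 s -65.9 tip 142.3 mm | ang 88.0 | F_D 0.31 F_s 0.15 Fz 0.18 | open 0.615 q [ 0.18  0.69 -0.3   2.02  0.41  0.49  1.12]
delta cm [-0.19  0.09  2.23] turn 0.15
t 2.82 D 14.4 s -65.0 tip 143.2 mm | ang 87.9 | F_D 1.02 F_s -0.09 Fz -0.55 | open 0.617 q [ 0.18  0.69 -0.3   2.02  0.41  0.49  1.12]
```

View pics/sc2.png

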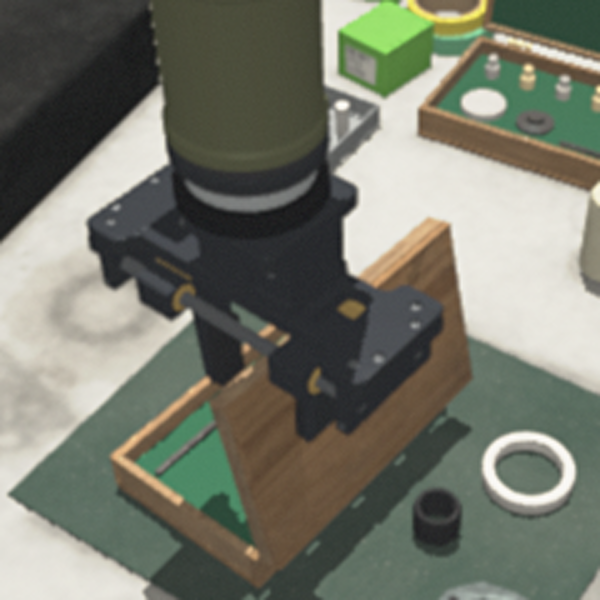

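View pics/wr2.png

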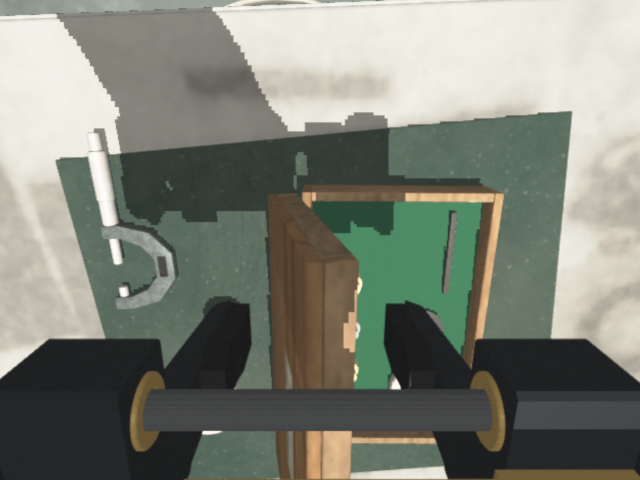

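Emit:
send_rows --series '[{"delta_pos": [0, 0, 0.8], "turn": 0, "jaw": 0.386}, {"delta_pos": [0, 0, 1.6], "turn": 0, "jaw": 0.386}, {"delta_pos": [0, 0, 2.2], "turn": 0, "jaw": 0.386}, {"delta_pos": [0, 0, 2.2], "turn": 0, "jaw": 0.386}]'

```text
clock: 3.15
tool_pos: [0.497, -0.0444, 0.1335]
eef_rot: [0.72, 0.694, -0.001, -0.001]
contact_force: [0.3, 0.4, -0.2]
opening: 0.613
```

```bash
python3 - <<'E'
from h import *
import cv2
where()
cv2.imwrite("pics/wr3.png",vision.snapshot("wrist"))
where()
E
```

```text
t 3.15 D 13.5 s -66.1 tip 119.2 mm | ang 87.9 | F_D 0.37 F_s 0.33 Fz -0.20 | open 0.613 q [ 0.16  0.73 -0.27  2.04  0.43  0.43  1.09]
t 3.20 D 13.6 s -65.9 tip 119.7 mm | ang 87.9 | F_D -0.68 F_s 0.71 Fz 0.70 | open 0.611 q [ 0.16  0.73 -0.27  2.04  0.43  0.43  1.09]
```

View pics/wr3.png

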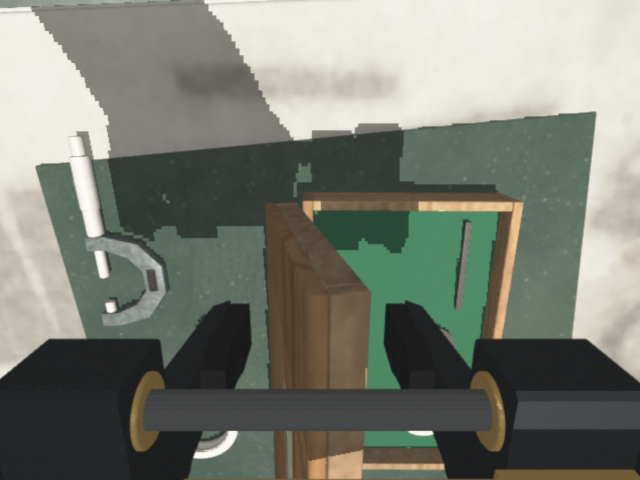

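Emit:
send_rows --series '[{"delta_pos": [0.4, 0, 0], "turn": 0, "jaw": 0.386}, {"delta_pos": [0.8, 0, 0], "turn": 0, "jaw": 0.386}, {"delta_pos": [1.1, 0, 0], "turn": 0, "jaw": 0.386}, {"delta_pos": [1.3, 0, 0], "turn": 0, "jaw": 0.386}, {"delta_pos": [1.5, 0, 0], "turn": 0, "jaw": 0.386}, {"delta_pos": [1.7, 0, 0], "turn": 0, "jaw": 0.386}, {"delta_pos": [1.9, 0, 0], "turn": 0, "jaw": 0.386}, {"delta_pos": [2.1, 0, 0], "turn": 0, "jaw": 0.386}]'

```text
clock: 3.87
tool_pos: [0.4986, -0.0233, 0.1347]
eef_rot: [0.72, 0.694, 0.0, 0.0]
contact_force: [0.3, -0.7, -0.3]
opening: 0.611
```

```bash
python3 - <<'E'
from h import *
import cv2
where()
cv2.imwrite("pics/wr4.png",vision.snapshot("wrist"))
where()
E
```

```text
t 3.87 D 34.7 s -65.3 tip 120.4 mm | ang 87.8 | F_D -0.65 F_s 0.30 Fz -0.31 | open 0.611 q [ 0.11  0.73 -0.26  2.04  0.43  0.43  1.06]
t 3.92 D 35.3 s -65.3 tip 120.4 mm | ang 87.9 | F_D 0.83 F_s -0.37 Fz -0.14 | open 0.613 q [ 0.11  0.73 -0.26  2.04  0.42  0.43  1.06]
```

View pics/wr4.png

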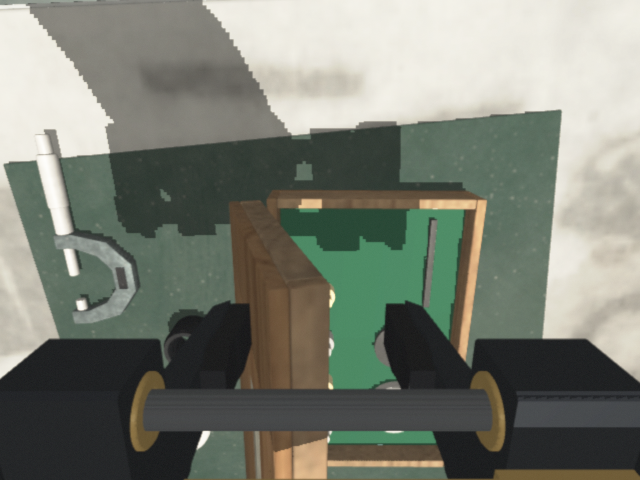

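Emit:
send_rows --series '[{"delta_pos": [0.15, 0, 0], "turn": 0, "jaw": 0.386}, {"delta_pos": [0.3, 0, 0], "turn": 0, "jaw": 0.386}, {"delta_pos": [0.45, 0, 0], "turn": 0, "jaw": 0.386}, {"delta_pos": [0.6, 0, 0], "turn": 0, "jaw": 0.386}, {"delta_pos": [0.75, 0, 0], "turn": 0, "jaw": 0.386}]'

```text
clock: 4.33
tool_pos: [0.4988, -0.0158, 0.1347]
eef_rot: [0.72, 0.694, 0.0, -0.0]
contact_force: [-0.8, -0.1, -0.4]
opening: 0.615
```

```bash
python3 - <<'E'
from h import *
import cv2
where()
cv2.imwrite("pics/wr5.png",vision.snapshot("wrist"))
where()
E
```

```text
t 4.33 D 42.2 s -65.4 tip 120.4 mm | ang 87.8 | F_D -0.12 F_s -0.84 Fz -0.37 | open 0.615 q [ 0.1   0.73 -0.26  2.04  0.42  0.43  1.05]
t 4.38 D 42.7 s -65.4 tip 120.4 mm | ang 87.9 | F_D 0.20 F_s -0.13 Fz 0.10 | open 0.614 q [ 0.1   0.73 -0.26  2.04  0.42  0.43  1.05]
```

View pics/wr5.png

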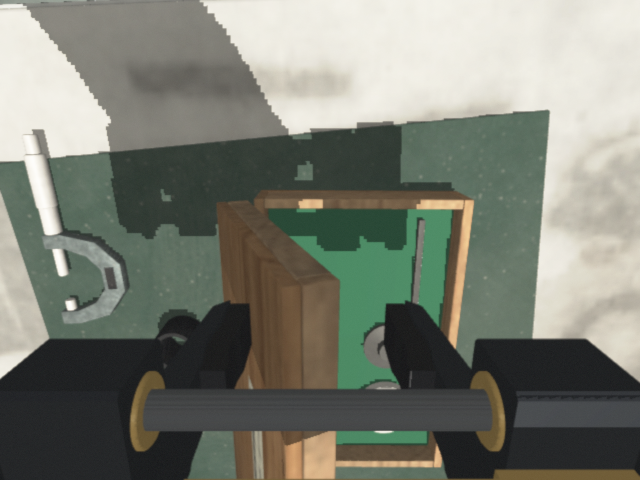

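Emit:
send_rows --series '[{"delta_pos": [0.15, 0, 0], "turn": 0, "jaw": 0.386}, {"delta_pos": [0.3, 0, 0], "turn": 0, "jaw": 0.386}, {"delta_pos": [0.4, 0, 0], "turn": 0, "jaw": 0.386}, {"delta_pos": [0.5, 0, 0], "turn": 0, "jaw": 0.386}, {"delta_pos": [0.5, 0, 0], "turn": 0, "jaw": 0.386}, {"delta_pos": [0.5, 0, 0], "turn": 0, "jaw": 0.386}]'

```text
clock: 4.88
tool_pos: [0.499, -0.0108, 0.1347]
eef_rot: [0.72, 0.694, 0.0, -0.0]
contact_force: [-0.4, -0.2, 0.0]
opening: 0.616
```

```bash
python3 - <<'E'
from h import *
import cv2
where()
cv2.imwrite("pics/wr6.png",vision.snapshot("wrist"))
where()
E
```

```text
t 4.88 D 47.2 s -65.3 tip 120.4 mm | ang 87.9 | F_D -0.17 F_s -0.40 Fz 0.03 | open 0.616 q [ 0.09  0.73 -0.26  2.04  0.42  0.42  1.04]
t 4.93 D 47.1 s -65.4 tip 120.4 mm | ang 87.8 | F_D 0.06 F_s -0.30 Fz -0.33 | open 0.613 q [ 0.09  0.73 -0.26  2.04  0.42  0.42  1.04]
```

View pics/wr6.png

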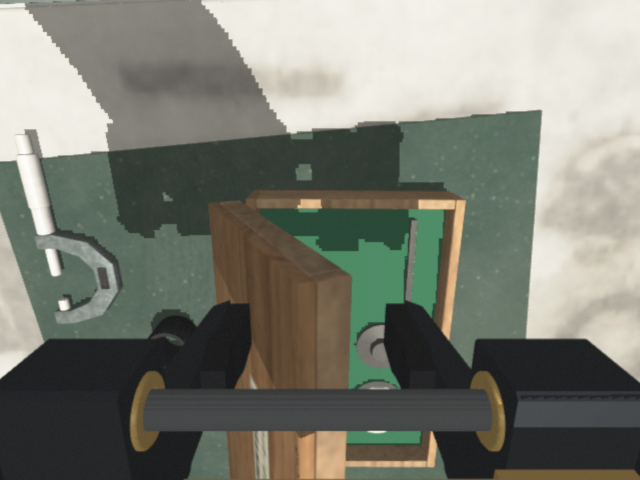

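Emit:
send_rows --series '[{"delta_pos": [0.1, 0, 0], "turn": 0, "jaw": 0.386}, {"delta_pos": [0.2, 0, 0], "turn": 0, "jaw": 0.386}, {"delta_pos": [0.3, 0, 0], "turn": 0, "jaw": 0.386}, {"delta_pos": [0.3, 0, 0], "turn": 0, "jaw": 0.386}, {"delta_pos": [0.3, 0, 0], "turn": 0, "jaw": 0.386}, {"delta_pos": [0.3, 0, 0], "turn": 0, "jaw": 0.386}]'

```text
clock: 5.43
tool_pos: [0.4992, -0.0077, 0.1347]
eef_rot: [0.72, 0.694, 0.0, -0.0]
contact_force: [-0.5, 0.7, 0.1]
opening: 0.616
```

```bash
python3 - <<'E'
from h import *
import cv2
where()
cv2.imwrite("pics/wr7.png",vision.snapshot("wrist"))
where()
E
```

```text
t 5.43 D 50.3 s -65.3 tip 120.4 mm | ang 87.9 | F_D 0.67 F_s -0.50 Fz 0.05 | open 0.616 q [ 0.08  0.73 -0.26  2.04  0.42  0.42  1.04]
t 5.48 D 50.2 s -65.3 tip 120.4 mm | ang 87.9 | F_D 0.34 F_s 0.14 Fz 0.56 | open 0.615 q [ 0.08  0.73 -0.26  2.04  0.42  0.42  1.04]
```

View pics/wr7.png

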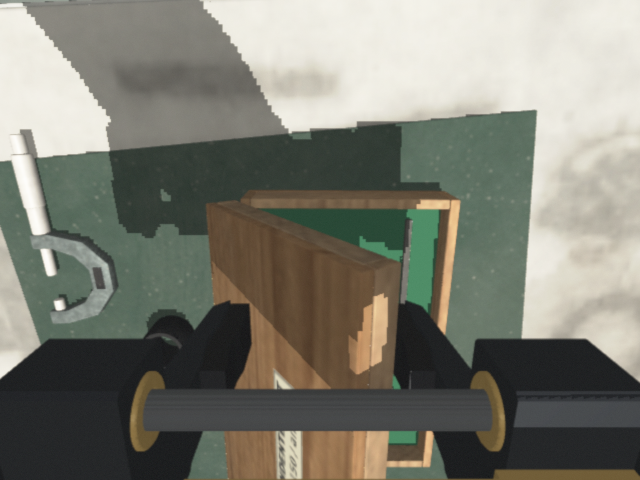

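Emit:
send_rows --series '[{"delta_pos": [0, 0, 0], "turn": 0, "jaw": 0.386}, {"delta_pos": [0, 0, 0], "turn": 0, "jaw": 0.386}, {"delta_pos": [0, 0, 0], "turn": 0, "jaw": 0.386}, {"delta_pos": [0, 0, 0], "turn": 0, "jaw": 0.386}, {"delta_pos": [0, 0, 0], "turn": 0, "jaw": 0.386}, {"delta_pos": [0, 0, 0], "turn": 0, "jaw": 0.386}, {"delta_pos": [0, 0, 0], "turn": 0, "jaw": 0.386}, {"delta_pos": [0, 0, 0], "turn": 0, "jaw": 0.386}]'

```text
clock: 6.15
tool_pos: [0.4992, -0.0079, 0.1347]
eef_rot: [0.72, 0.694, 0.0, -0.0]
contact_force: [-0.5, 0.9, 0.4]
opening: 0.613
```

Emit:
send_rows --series '[{"delta_pos": [0, 0, 0], "turn": 0, "jaw": 0.386}, {"delta_pos": [0, 0, 0], "turn": 0, "jaw": 0.386}, {"delta_pos": [0, 0, 0], "turn": 0, "jaw": 0.386}, {"delta_pos": [0, 0, 0], "turn": 0, "jaw": 0.386}, {"delta_pos": [0, 0, 0], "turn": 0, "jaw": 0.386}, {"delta_pos": [0, 0, 0], "turn": 0, "jaw": 0.386}]'

```text
clock: 6.65
tool_pos: [0.4991, -0.0079, 0.1347]
eef_rot: [0.72, 0.694, 0.0, -0.0]
contact_force: [-0.2, 1.8, 0.3]
opening: 0.613
```

```bash
python3 - <<'E'
from h import *
import cv2
where()
s=vision.snapshot("scene")
cv2.imwrite("pics/sc8.png",cv2.resize(s[140:340,175:415],None,fx=3,fy=3,interpolation=cv2.INTER_CUBIC))
for th in (.85,.9,.95,1.0,1.05):
    print(th,[( (proj("scene",c2w(POSE,lidpt(th,.133,y,n)))[0]-[175,140])*3).round(0) for y in(-.1,.1) for n in (0,.018)], 'D',.133*np.cos(th)-.001*np.sin(th))
where()
E
```

```text
t 6.65 D 50.1 s -65.4 tip 120.4 mm | ang 87.8 | F_D 1.78 F_s -0.24 Fz 0.26 | open 0.613 q [ 0.08  0.73 -0.26  2.04  0.42  0.42  1.04]
0.85 [array([164., 344.]), array([181., 340.]), array([423., 135.]), array([442., 128.])] D 0.08702647799756234
0.9 [array([170., 343.]), array([188., 341.]), array([430., 132.]), array([450., 127.])] D 0.08189079887037089
0.95 [array([177., 342.]), array([196., 342.]), array([438., 131.]), array([459., 127.])] D 0.07655043539390714
1.0 [array([184., 343.]), array([205., 344.]), array([446., 130.]), array([468., 127.])] D 0.0710187356956547
1.05 [array([192., 343.]), array([214., 346.]), array([454., 129.]), array([477., 128.])] D 0.06530952614400566
t 6.70 D 50.1 s -65.3 tip 120.4 mm | ang 87.8 | F_D -0.57 F_s 0.55 Fz -0.21 | open 0.616 q [ 0.08  0.73 -0.26  2.04  0.42  0.42  1.04]
```

View pics/sc8.png

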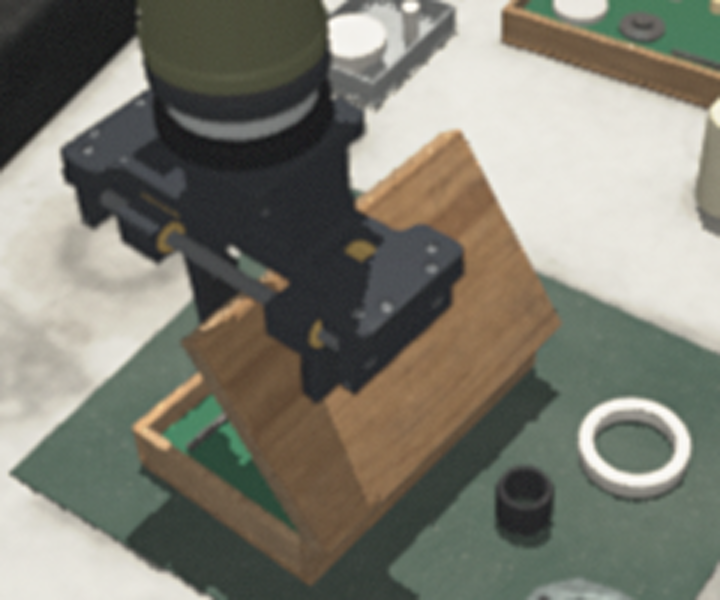

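Emit:
send_rows --series '[{"delta_pos": [0, 0, 0.1], "turn": 0, "jaw": 0.36}, {"delta_pos": [0, 0, 0.2], "turn": 0, "jaw": 0.335}, {"delta_pos": [0, 0, 0.3], "turn": 0, "jaw": 0.31}, {"delta_pos": [0, 0, 0.4], "turn": 0, "jaw": 0.285}, {"delta_pos": [0, 0, 0.5], "turn": 0, "jaw": 0.26}, {"delta_pos": [0, 0, 0.6], "turn": 0, "jaw": 0.235}, {"delta_pos": [0, 0, 0.7], "turn": 0, "jaw": 0.21}, {"delta_pos": [0, 0, 0.8], "turn": 0, "jaw": 0.185}]'

```text
clock: 7.37
tool_pos: [0.4991, -0.0079, 0.1266]
eef_rot: [0.72, 0.694, 0.0, -0.0]
contact_force: [-0.7, 0.5, 0.6]
opening: 0.809
```

```bash
python3 - <<'E'
from h import *
import cv2
where()
cv2.imwrite("pics/wr9.png",vision.snapshot("wrist"))
where()
E
```

```text
t 7.37 D 50.1 s -65.4 tip 112.3 mm | ang 87.8 | F_D 0.50 F_s -0.71 Fz 0.59 | open 0.809 q [ 0.07  0.74 -0.24  2.05  0.43  0.4   1.03]
t 7.42 D 50.2 s -65.4 tip 112.2 mm | ang 87.9 | F_D -0.36 F_s -0.21 Fz -0.25 | open 0.813 q [ 0.07  0.74 -0.24  2.05  0.43  0.4   1.03]
```

View pics/wr9.png

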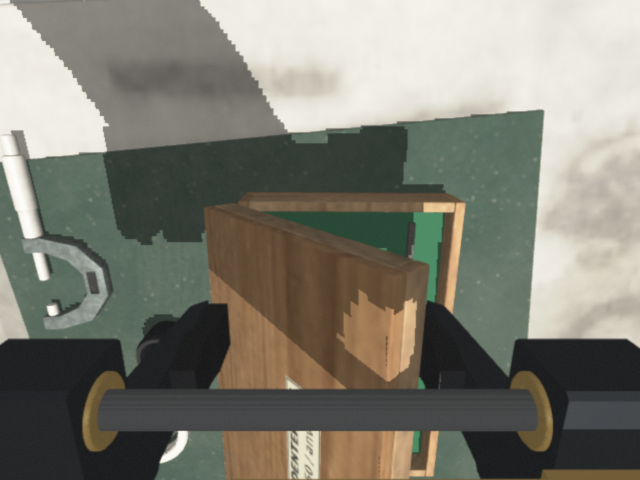

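Emit:
send_rows --series '[{"delta_pos": [0, 0, 0.1], "turn": 0, "jaw": 0.16}, {"delta_pos": [0, 0, 0.2], "turn": 0, "jaw": 0.135}, {"delta_pos": [0, 0, 0.3], "turn": 0, "jaw": 0.11}, {"delta_pos": [0, 0, 0.4], "turn": 0, "jaw": 0.085}, {"delta_pos": [0, 0, 0.5], "turn": 0, "jaw": 0.06}, {"delta_pos": [0, 0, 0.6], "turn": 0, "jaw": 0.035}, {"delta_pos": [0, 0, 0.6], "turn": 0, "jaw": 0.01}, {"delta_pos": [0, 0, 0.6], "turn": 0, "jaw": 0}]'

```text
clock: 8.08
tool_pos: [0.499, -0.008, 0.1206]
eef_rot: [0.72, 0.694, -0.0, -0.0]
contact_force: [0.6, 0.6, -0.2]
opening: 0.997
```

```bash
python3 - <<'E'
from h import *
where()
for ps in range(0,91,10):
    c=np.array([.0501,-.0654])
    # left finger centre stays at D=.0501+.0528; tool centre = L - d*(cos,.. )
    d=.0528; L=c+[d,0]; a=np.radians(ps)
    C=L+d*np.array([-np.cos(a),-np.sin(a)])  # swings toward s negative
    print(ps,(C*1000).round(1), 'delta from start cm D,s',((C-c)*100).round(2))
E
```

```text
t 8.08 D 50.1 s -65.4 tip 106.3 mm | ang 87.8 | F_D 0.59 F_s 0.55 Fz -0.20 | open 0.997 q [ 0.07  0.75 -0.24  2.05  0.43  0.39  1.02]
0 [ 50.1 -65.4] delta from start cm D,s [-0.  0.]
10 [ 50.9 -74.6] delta from start cm D,s [ 0.08 -0.92]
20 [ 53.3 -83.5] delta from start cm D,s [ 0.32 -1.81]
30 [ 57.2 -91.8] delta from start cm D,s [ 0.71 -2.64]
40 [ 62.5 -99.3] delta from start cm D,s [ 1.24 -3.39]
50 [  69.  -105.8] delta from start cm D,s [ 1.89 -4.04]
60 [  76.5 -111.1] delta from start cm D,s [ 2.64 -4.57]
70 [  84.8 -115. ] delta from start cm D,s [ 3.47 -4.96]
80 [  93.7 -117.4] delta from start cm D,s [ 4.36 -5.2 ]
90 [ 102.9 -118.2] delta from start cm D,s [ 5.28 -5.28]
```

Emit:
send_rows --series '[{"delta_pos": [0.12, -0.55, 0], "turn": 6, "jaw": 0}, {"delta_pos": [0.28, -1.1, 0], "turn": 12, "jaw": 0}, {"delta_pos": [0.49, -1.63, 0], "turn": 18, "jaw": 0}, {"delta_pos": [0.74, -2.15, 0], "turn": 24, "jaw": 0}, {"delta_pos": [1.03, -2.64, 0], "turn": 30, "jaw": 0}, {"delta_pos": [1.36, -3.1, 0], "turn": 36, "jaw": 0}]'

```text
clock: 8.58
tool_pos: [0.4686, 0.0069, 0.1208]
eef_rot: [0.901, 0.435, 0.0, 0.0]
contact_force: [0.8, 0.3, 0.2]
opening: 0.999
```

```bash
python3 - <<'E'
from h import *
import cv2
where()
cv2.imwrite("pics/wr10.png",vision.snapshot("wrist"))
s=vision.snapshot("scene")
cv2.imwrite("pics/sc10.png",cv2.resize(s[140:340,175:415],None,fx=3,fy=3,interpolation=cv2.INTER_CUBIC))
where()
E
```

```text
t 8.58 D 63.8 s -96.4 tip 106.5 mm | ang 51.5 | F_D 0.34 F_s 0.78 Fz 0.17 | open 0.999 q [-0.07  0.72 -0.07  2.14  0.17  0.28  0.61]
t 8.68 D 64.3 s -97.0 tip 106.5 mm | ang 51.9 | F_D -0.11 F_s 0.55 Fz 0.25 | open 0.999 q [-0.07  0.72 -0.07  2.14  0.17  0.28  0.61]
```

View pics/wr10.png

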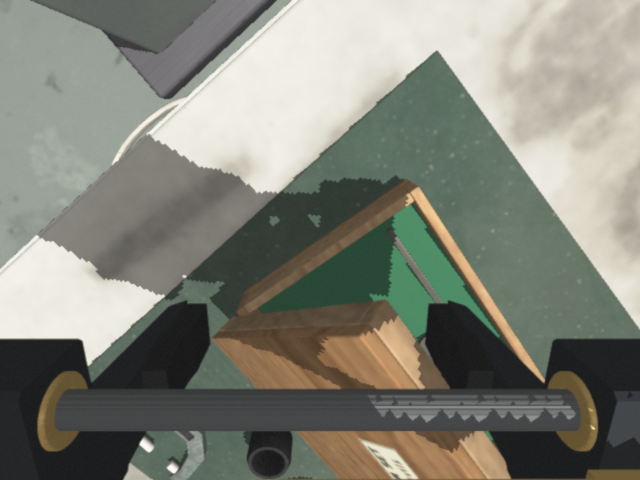

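View pics/sc10.png

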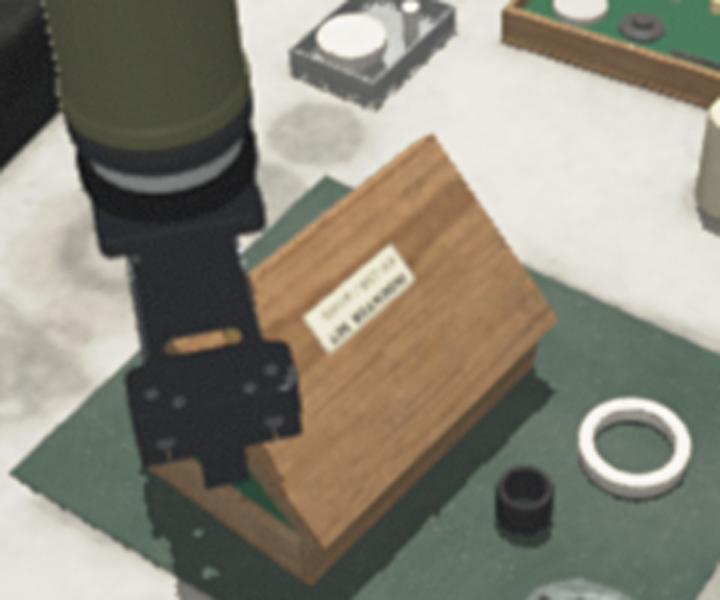

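Emit:
send_rows --series '[{"delta_pos": [0.23, -0.29, 0], "turn": 6, "jaw": 0}, {"delta_pos": [0.51, -0.57, 0], "turn": 12, "jaw": 0}, {"delta_pos": [0.84, -0.83, 0], "turn": 18, "jaw": 0}, {"delta_pos": [1.21, -1.06, 0], "turn": 24, "jaw": 0}, {"delta_pos": [1.62, -1.26, 0], "turn": 30, "jaw": 0}, {"delta_pos": [2.07, -1.43, 0], "turn": 36, "jaw": 0}]'

```text
clock: 9.18
tool_pos: [0.4703, 0.0321, 0.1207]
eef_rot: [0.991, 0.137, -0.0, -0.0]
contact_force: [-0.3, 0.6, -0.0]
opening: 1.004
```

```bash
python3 - <<'E'
from h import *
import cv2
where()
cv2.imwrite("pics/wr11.png",vision.snapshot("wrist"))
s=vision.snapshot("scene")
cv2.imwrite("pics/sc11.png",cv2.resize(s[140:340,175:415],None,fx=3,fy=3,interpolation=cv2.INTER_CUBIC))
for th in (.65,.7,.75,.8,.85):
    print(th,[( (proj("scene",c2w(POSE,lidpt(th,.133,y,n)))[0]-[175,140])*3).round(0) for y in(-.1,.1) for n in (0,.018)], 'D',.133*np.cos(th)-.001*np.sin(th))
where()
E
```

```text
t 9.18 D 89.0 s -95.7 tip 106.4 mm | ang 15.7 | F_D 0.62 F_s -0.35 Fz -0.03 | open 1.004 q [-0.2   0.73  0.05  2.14 -0.13  0.28  0.24]
0.65 [array([143., 352.]), array([155., 343.]), array([399., 148.]), array([413., 136.])] D 0.1052739588012884
0.7 [array([148., 349.]), array([160., 342.]), array([404., 144.]), array([420., 133.])] D 0.1010797932215993
0.75 [array([153., 347.]), array([167., 341.]), array([410., 140.]), array([427., 131.])] D 0.09663298080019485
0.8 [array([158., 345.]), array([173., 340.]), array([416., 137.]), array([434., 129.])] D 0.09194463625227348
0.85 [array([164., 344.]), array([181., 340.]), array([423., 135.]), array([442., 128.])] D 0.08702647799756234
t 9.28 D 89.7 s -95.2 tip 106.4 mm | ang 16.1 | F_D -0.21 F_s -0.55 Fz -0.61 | open 1.002 q [-0.2   0.73  0.05  2.14 -0.12  0.28  0.24]
```

View pics/wr11.png

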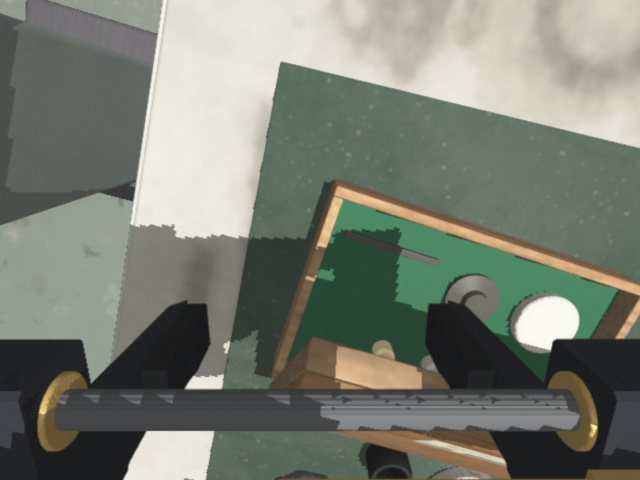

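View pics/sc11.png

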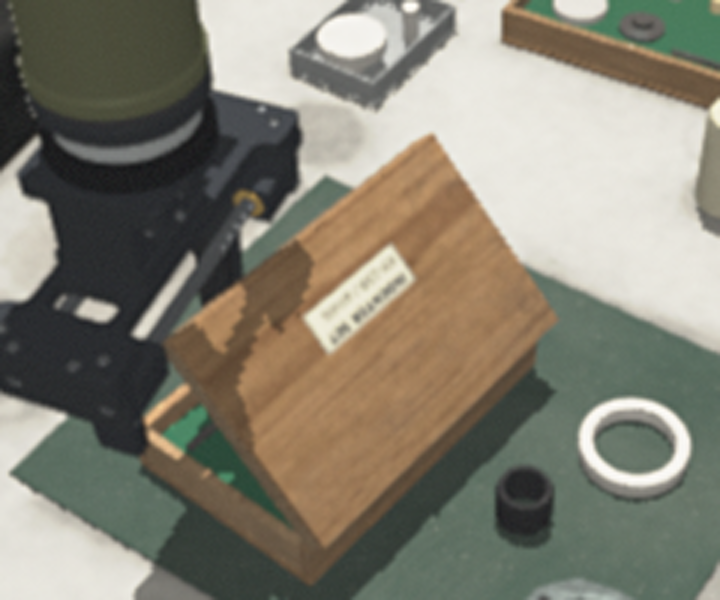

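Emit:
send_rows --series '[{"delta_pos": [0.07, -0.22, 0.24], "turn": 0, "jaw": 0}, {"delta_pos": [0.14, -0.44, 0.48], "turn": 0, "jaw": 0}, {"delta_pos": [0.21, -0.65, 0.73], "turn": 0, "jaw": 0}, {"delta_pos": [0.28, -0.86, 0.98], "turn": 0, "jaw": 0}, {"delta_pos": [0.35, -1.06, 1.24], "turn": 0, "jaw": 0}, {"delta_pos": [0.41, -1.26, 1.5], "turn": 0, "jaw": 0}, {"delta_pos": [0.47, -1.44, 1.77], "turn": 0, "jaw": 0}, {"delta_pos": [0.53, -1.62, 2.04], "turn": 0, "jaw": 0}]'

```text
clock: 9.95
tool_pos: [0.4708, 0.0491, 0.1]
eef_rot: [0.99, 0.138, -0.0, -0.0]
contact_force: [-0.2, 1.4, -0.1]
opening: 1.002
```

```bash
cat > look.py <<'E'
import sys
from h import *
import cv2
n=sys.argv[1]; ths=[float(a) for a in sys.argv[2:]]
where()
s=vision.snapshot("scene")
cv2.imwrite(f"pics/{n}.png",cv2.resize(s[160:310,205:405],None,fx=4,fy=4,interpolation=cv2.INTER_CUBIC))
for th in ths:
    print(th,[( (proj("scene",c2w(POSE,lidpt(th,.133,y,k)))[0]-[205,160])*4).round(0).tolist() for y in(-.1,.1) for k in (0,.018)], 'D %.1f z %.1f'%(133*np.cos(th)-np.sin(th),33+133*np.sin(th)+np.cos(th)))
where()
E
python3 look.py sc12 .5 .55 .6 .65 .7
```

```text
t 9.95 D 106.0 s -95.8 tip 85.7 mm | ang 15.9 | F_D 1.34 F_s -0.30 Fz -0.05 | open 1.002 q [-0.23  0.77  0.05  2.14 -0.14  0.23  0.22]
0.5 [[57.0, 405.0], [67.0, 388.0], [393.0, 135.0], [407.0, 116.0]] D 116.2 z 97.6
0.55 [[61.0, 399.0], [73.0, 384.0], [399.0, 129.0], [415.0, 111.0]] D 112.9 z 103.4
0.6 [[66.0, 394.0], [79.0, 381.0], [405.0, 122.0], [422.0, 106.0]] D 109.2 z 108.9
0.65 [[71.0, 390.0], [86.0, 378.0], [412.0, 117.0], [431.0, 101.0]] D 105.3 z 114.3
0.7 [[77.0, 386.0], [94.0, 376.0], [419.0, 112.0], [440.0, 98.0]] D 101.1 z 119.4
t 10.00 D 106.5 s -96.0 tip 85.3 mm | ang 15.9 | F_D -0.08 F_s 0.38 Fz -0.85 | open 1.000 q [-0.23  0.77  0.04  2.14 -0.14  0.23  0.22]
```

View pics/sc12.png

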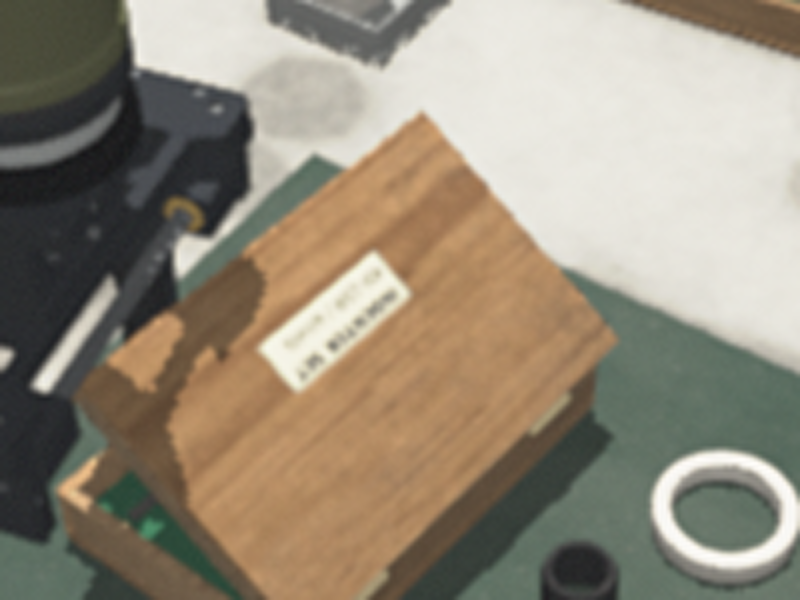

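Emit:
send_rows --series '[{"delta_pos": [0.24, -0.12, 0.16], "turn": 0, "jaw": 0}, {"delta_pos": [0.48, -0.23, 0.32], "turn": 0, "jaw": 0}, {"delta_pos": [0.7, -0.33, 0.48], "turn": 0, "jaw": 0}, {"delta_pos": [0.93, -0.42, 0.64], "turn": 0, "jaw": 0}, {"delta_pos": [1.15, -0.49, 0.8], "turn": 0, "jaw": 0}, {"delta_pos": [1.37, -0.54, 0.96], "turn": 0, "jaw": 0}, {"delta_pos": [1.57, -0.6, 1.12], "turn": 0, "jaw": 0}, {"delta_pos": [1.79, -0.65, 1.3], "turn": 0, "jaw": 0}]'

```text
clock: 10.67
tool_pos: [0.4864, 0.0602, 0.0872]
eef_rot: [0.99, 0.138, -0.0, -0.0]
contact_force: [-0.1, 0.8, -0.1]
opening: 0.997
```

```bash
python3 look.py sc13 .35 .4 .45 .5 .55
```

```text
t 10.67 D 117.7 s -80.6 tip 72.9 mm | ang 15.8 | F_D 0.82 F_s -0.18 Fz -0.06 | open 0.997 q [-0.25  0.81  0.05  2.1  -0.15  0.24  0.21]
0.35 [[49.0, 426.0], [54.0, 405.0], [380.0, 158.0], [389.0, 135.0]] D 124.6 z 79.5
0.4 [[51.0, 418.0], [58.0, 399.0], [384.0, 150.0], [395.0, 128.0]] D 122.1 z 85.7
0.45 [[54.0, 411.0], [62.0, 393.0], [388.0, 143.0], [401.0, 122.0]] D 119.3 z 91.8
0.5 [[57.0, 405.0], [67.0, 388.0], [393.0, 135.0], [407.0, 116.0]] D 116.2 z 97.6
0.55 [[61.0, 399.0], [73.0, 384.0], [399.0, 129.0], [415.0, 111.0]] D 112.9 z 103.4
t 10.72 D 118.1 s -80.2 tip 72.6 mm | ang 15.9 | F_D 0.75 F_s 0.75 Fz -0.02 | open 1.001 q [-0.25  0.81  0.05  2.1  -0.15  0.24  0.21]
```

View pics/sc13.png

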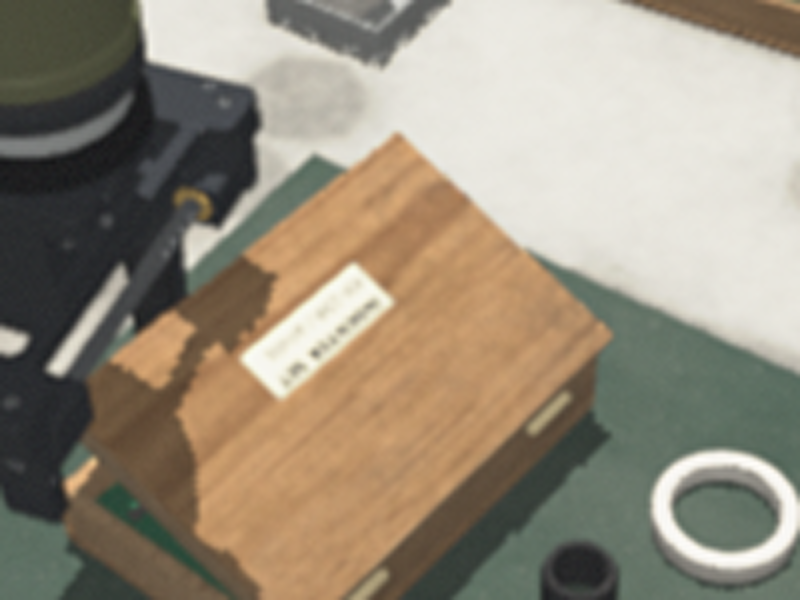

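Emit:
send_rows --series '[{"delta_pos": [0.03, -0.1, 0.25], "turn": 0, "jaw": 0}, {"delta_pos": [0.06, -0.2, 0.49], "turn": 0, "jaw": 0}, {"delta_pos": [0.09, -0.29, 0.74], "turn": 0, "jaw": 0}, {"delta_pos": [0.12, -0.37, 0.99], "turn": 0, "jaw": 0}, {"delta_pos": [0.15, -0.46, 1.24], "turn": 0, "jaw": 0}, {"delta_pos": [0.17, -0.53, 1.49], "turn": 0, "jaw": 0}, {"delta_pos": [0.19, -0.6, 1.75], "turn": 0, "jaw": 0}, {"delta_pos": [0.22, -0.67, 2.0], "turn": 0, "jaw": 0}]'

```text
clock: 11.38
tool_pos: [0.4866, 0.0672, 0.067]
eef_rot: [0.99, 0.138, 0.0, -0.0]
contact_force: [0.2, 1.3, -1.2]
opening: 1.001
```

```bash
python3 look.py sc14 .15 .2 .25 .3 .35
```

```text
t 11.38 D 124.7 s -80.7 tip 52.7 mm | ang 15.8 | F_D 1.34 F_s 0.18 Fz -1.17 | open 1.001 q [-0.26  0.85  0.04  2.1  -0.15  0.2   0.2 ]
0.15 [[47.0, 459.0], [45.0, 434.0], [370.0, 194.0], [373.0, 168.0]] D 131.4 z 53.9
0.2 [[47.0, 450.0], [46.0, 426.0], [372.0, 185.0], [376.0, 159.0]] D 130.2 z 60.4
0.25 [[47.0, 441.0], [48.0, 418.0], [374.0, 175.0], [380.0, 151.0]] D 128.6 z 66.9
0.3 [[48.0, 433.0], [51.0, 411.0], [376.0, 167.0], [384.0, 143.0]] D 126.8 z 73.3
0.35 [[49.0, 426.0], [54.0, 405.0], [380.0, 158.0], [389.0, 135.0]] D 124.6 z 79.5
t 11.43 D 124.9 s -80.9 tip 52.4 mm | ang 15.9 | F_D 1.35 F_s 1.28 Fz -0.42 | open 0.996 q [-0.26  0.85  0.04  2.1  -0.15  0.2   0.2 ]
```

View pics/sc14.png

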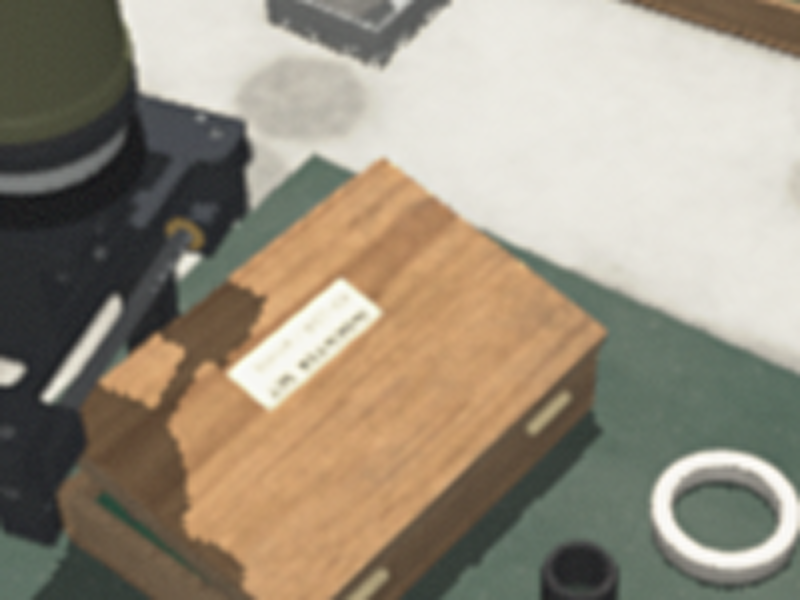

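Emit:
send_rows --series '[{"delta_pos": [0.01, -0.03, 0.13], "turn": 0, "jaw": 0}, {"delta_pos": [0.02, -0.06, 0.26], "turn": 0, "jaw": 0}, {"delta_pos": [0.03, -0.08, 0.39], "turn": 0, "jaw": 0}, {"delta_pos": [0.03, -0.11, 0.52], "turn": 0, "jaw": 0}, {"delta_pos": [0.04, -0.13, 0.65], "turn": 0, "jaw": 0}, {"delta_pos": [0.05, -0.15, 0.78], "turn": 0, "jaw": 0}, {"delta_pos": [0.05, -0.17, 0.91], "turn": 0, "jaw": 0}, {"delta_pos": [0.06, -0.19, 1.04], "turn": 0, "jaw": 0}]'

```text
clock: 12.1
tool_pos: [0.4866, 0.0693, 0.0568]
eef_rot: [0.99, 0.138, -0.0, -0.0]
contact_force: [-0.5, 1.6, 0.4]
opening: 1.0
```

```bash
python3 look.py sc15 .05 .1 .15 .2 .25
```

```text
t 12.10 D 126.8 s -80.8 tip 42.5 mm | ang 15.9 | F_D 1.55 F_s -0.51 Fz 0.44 | open 1.000 q [-0.26  0.87  0.03  2.1  -0.16  0.17  0.2 ]
0.05 [[50.0, 478.0], [45.0, 451.0], [369.0, 214.0], [369.0, 186.0]] D 132.8 z 40.6
0.1 [[48.0, 468.0], [45.0, 442.0], [369.0, 204.0], [371.0, 177.0]] D 132.2 z 47.3
0.15 [[47.0, 459.0], [45.0, 434.0], [370.0, 194.0], [373.0, 168.0]] D 131.4 z 53.9
0.2 [[47.0, 450.0], [46.0, 426.0], [372.0, 185.0], [376.0, 159.0]] D 130.2 z 60.4
0.25 [[47.0, 441.0], [48.0, 418.0], [374.0, 175.0], [380.0, 151.0]] D 128.6 z 66.9
t 12.15 D 126.8 s -80.8 tip 42.3 mm | ang 15.9 | F_D 0.91 F_s -0.25 Fz -0.51 | open 0.999 q [-0.26  0.87  0.03  2.1  -0.16  0.17  0.2 ]
```

View pics/sc15.png

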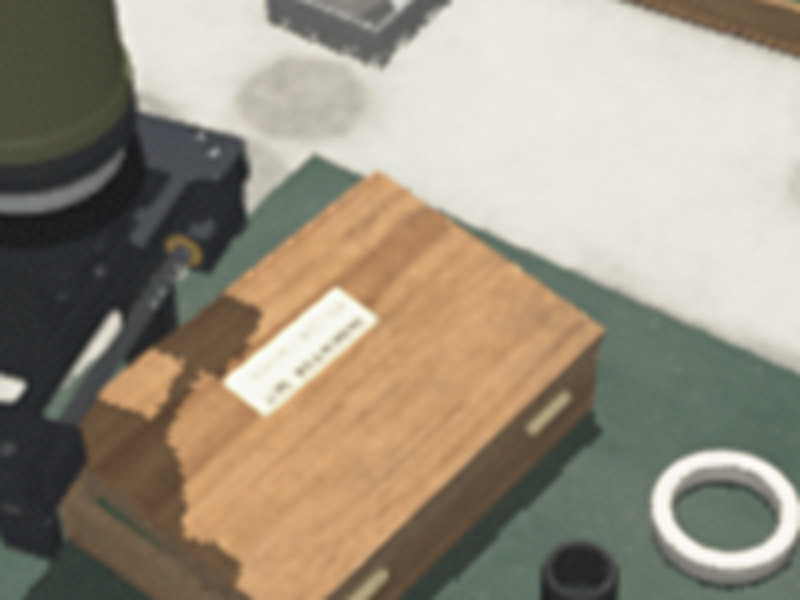

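Emit:
send_rows --series '[{"delta_pos": [0.01, -0.02, 0.15], "turn": 0, "jaw": 0}, {"delta_pos": [0.01, -0.04, 0.3], "turn": 0, "jaw": 0}, {"delta_pos": [0.02, -0.06, 0.45], "turn": 0, "jaw": 0}, {"delta_pos": [0.02, -0.07, 0.6], "turn": 0, "jaw": 0}, {"delta_pos": [0.03, -0.09, 0.75], "turn": 0, "jaw": 0}, {"delta_pos": [0.03, -0.1, 0.9], "turn": 0, "jaw": 0}, {"delta_pos": [0.03, -0.11, 1.05], "turn": 0, "jaw": 0}, {"delta_pos": [0.03, -0.11, 1.2], "turn": 0, "jaw": 0}]'

```text
clock: 12.82
tool_pos: [0.4868, 0.0708, 0.0449]
eef_rot: [0.99, 0.138, 0.0, -0.0]
contact_force: [-0.2, 3.2, 1.3]
opening: 0.999
```

```bash
python3 look.py sc16 0 .05 .1 .15
```

```text
t 12.82 D 128.3 s -80.7 tip 30.6 mm | ang 15.9 | F_D 3.16 F_s -0.34 Fz 1.28 | open 0.999 q [-0.26  0.89  0.03  2.1  -0.16  0.15  0.2 ]
0.0 [[52.0, 488.0], [45.0, 460.0], [369.0, 224.0], [368.0, 195.0]] D 133.0 z 34.0
0.05 [[50.0, 478.0], [45.0, 451.0], [369.0, 214.0], [369.0, 186.0]] D 132.8 z 40.6
0.1 [[48.0, 468.0], [45.0, 442.0], [369.0, 204.0], [371.0, 177.0]] D 132.2 z 47.3
0.15 [[47.0, 459.0], [45.0, 434.0], [370.0, 194.0], [373.0, 168.0]] D 131.4 z 53.9
t 12.87 D 128.4 s -80.7 tip 30.3 mm | ang 15.9 | F_D 4.15 F_s 0.62 Fz -0.16 | open 0.999 q [-0.26  0.89  0.03  2.1  -0.16  0.15  0.2 ]
```

View pics/sc16.png

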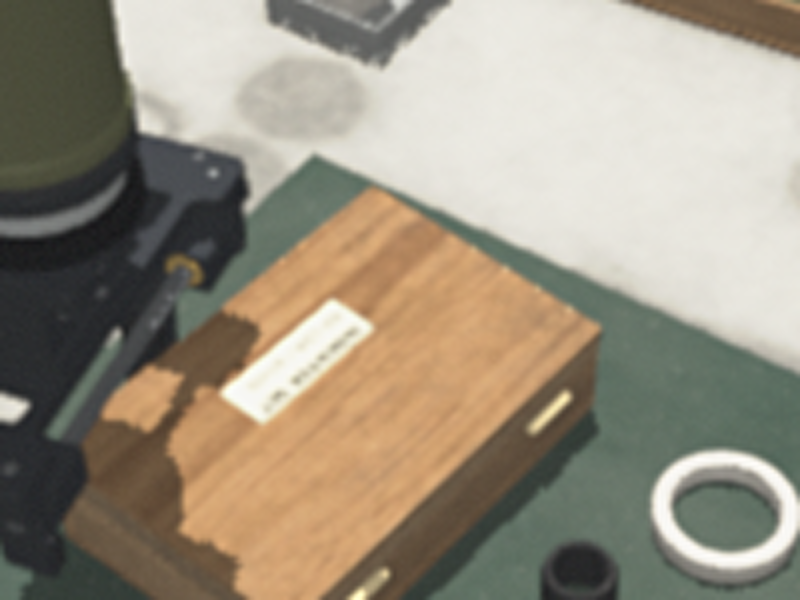

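Emit:
send_rows --series '[{"delta_pos": [0.0, -0.01, 0.1], "turn": 0, "jaw": 0}, {"delta_pos": [0.0, -0.02, 0.2], "turn": 0, "jaw": 0}, {"delta_pos": [0.01, -0.03, 0.3], "turn": 0, "jaw": 0}, {"delta_pos": [0.01, -0.04, 0.4], "turn": 0, "jaw": 0}]'

```text
clock: 13.2
tool_pos: [0.4868, 0.0711, 0.0409]
eef_rot: [0.99, 0.138, 0.0, -0.0]
contact_force: [0.1, 4.8, 1.9]
opening: 0.995
```

```bash
python3 look.py sc17 0 .02 .04
```

```text
t 13.20 D 128.6 s -80.7 tip 26.6 mm | ang 15.9 | F_D 4.76 F_s -0.07 Fz 1.91 | open 0.995 q [-0.26  0.9   0.03  2.1  -0.16  0.14  0.2 ]
0.0 [[52.0, 488.0], [45.0, 460.0], [369.0, 224.0], [368.0, 195.0]] D 133.0 z 34.0
0.02 [[51.0, 484.0], [45.0, 456.0], [369.0, 220.0], [368.0, 192.0]] D 133.0 z 36.7
0.04 [[50.0, 480.0], [45.0, 453.0], [369.0, 216.0], [369.0, 188.0]] D 132.9 z 39.3
t 13.25 D 128.7 s -80.7 tip 26.5 mm | ang 15.9 | F_D 4.76 F_s -0.52 Fz 0.34 | open 0.998 q [-0.26  0.9   0.03  2.1  -0.16  0.14  0.2 ]
```

View pics/sc17.png

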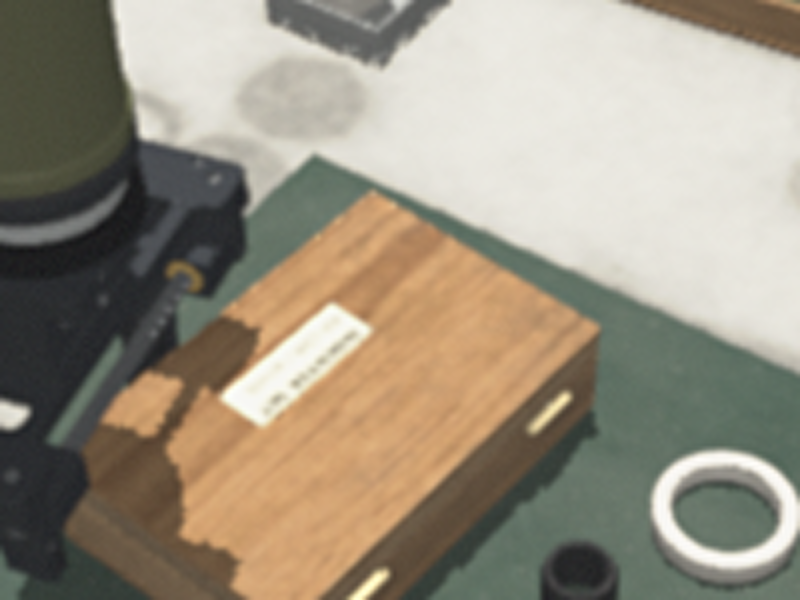

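Emit:
send_rows --series '[{"delta_pos": [0.01, -0.02, 0.1], "turn": 0, "jaw": 0}, {"delta_pos": [0.01, -0.04, 0.2], "turn": 0, "jaw": 0}, {"delta_pos": [0.02, -0.06, 0.3], "turn": 0, "jaw": 0}]'

```text
clock: 13.5
tool_pos: [0.4868, 0.0713, 0.0378]
eef_rot: [0.99, 0.138, 0.0, 0.0]
contact_force: [0.7, 3.1, 1.1]
opening: 1.002
```

```bash
python3 look.py sc18 0 .02 .04
```

```text
t 13.50 D 128.8 s -80.7 tip 23.5 mm | ang 15.8 | F_D 3.09 F_s 0.60 Fz 1.14 | open 1.002 q [-0.26  0.91  0.03  2.1  -0.16  0.13  0.2 ]
0.0 [[52.0, 488.0], [45.0, 460.0], [369.0, 224.0], [368.0, 195.0]] D 133.0 z 34.0
0.02 [[51.0, 484.0], [45.0, 456.0], [369.0, 220.0], [368.0, 192.0]] D 133.0 z 36.7
0.04 [[50.0, 480.0], [45.0, 453.0], [369.0, 216.0], [369.0, 188.0]] D 132.9 z 39.3
t 13.55 D 128.8 s -80.7 tip 23.4 mm | ang 15.8 | F_D 3.90 F_s 0.26 Fz 1.45 | open 0.997 q [-0.26  0.91  0.03  2.1  -0.16  0.13  0.2 ]
```

View pics/sc18.png

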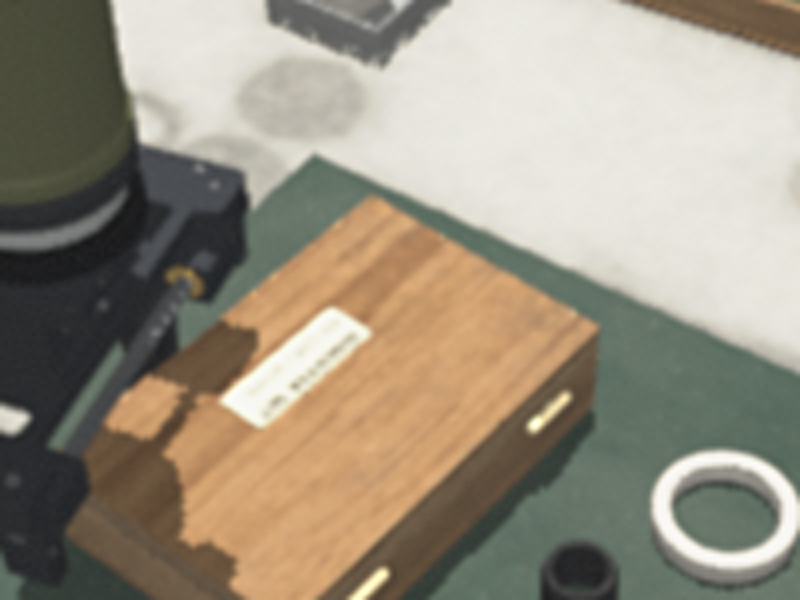

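Emit:
send_rows --series '[{"delta_pos": [0.01, -0.02, 0.1], "turn": 0, "jaw": 0}, {"delta_pos": [0.01, -0.04, 0.2], "turn": 0, "jaw": 0}, {"delta_pos": [0.02, -0.06, 0.3], "turn": 0, "jaw": 0}, {"delta_pos": [0.03, -0.08, 0.3], "turn": 0, "jaw": 0}]'

```text
clock: 13.88
tool_pos: [0.4868, 0.0715, 0.0348]
eef_rot: [0.991, 0.137, -0.0, 0.0]
contact_force: [1.0, 2.1, 0.6]
opening: 0.999
```

```bash
python3 look.py sc19 0 .02 .04
```

```text
t 13.88 D 129.0 s -80.7 tip 20.5 mm | ang 15.8 | F_D 2.16 F_s 0.92 Fz 0.60 | open 0.999 q [-0.26  0.91  0.03  2.1  -0.16  0.13  0.19]
0.0 [[52.0, 488.0], [45.0, 460.0], [369.0, 224.0], [368.0, 195.0]] D 133.0 z 34.0
0.02 [[51.0, 484.0], [45.0, 456.0], [369.0, 220.0], [368.0, 192.0]] D 133.0 z 36.7
0.04 [[50.0, 480.0], [45.0, 453.0], [369.0, 216.0], [369.0, 188.0]] D 132.9 z 39.3
t 13.93 D 129.1 s -80.7 tip 20.5 mm | ang 15.8 | F_D 2.50 F_s 0.06 Fz 0.41 | open 1.001 q [-0.26  0.91  0.03  2.1  -0.16  0.13  0.19]
```

View pics/sc19.png

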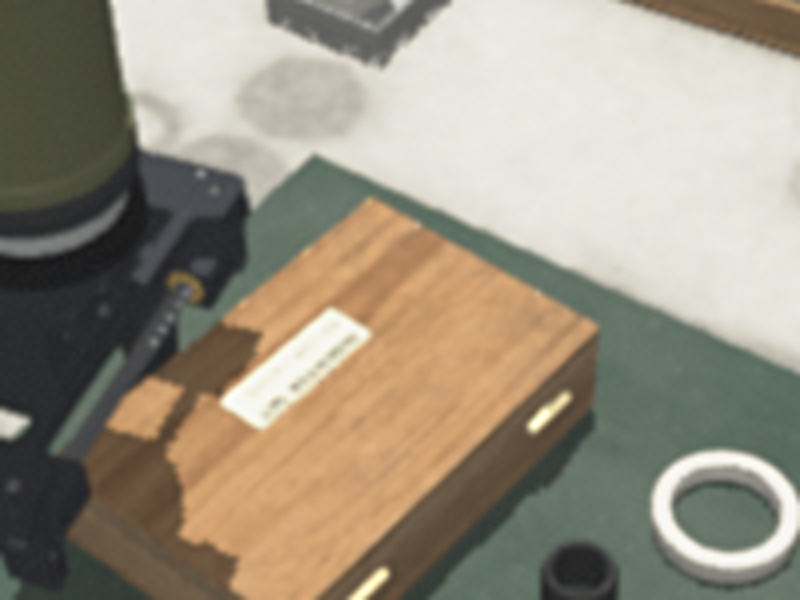

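Emit:
send_rows --series '[{"delta_pos": [0.01, -0.05, 0], "turn": 0, "jaw": 0}, {"delta_pos": [0.03, -0.1, 0], "turn": 0, "jaw": 0}, {"delta_pos": [0.06, -0.2, 0], "turn": 0, "jaw": 0}, {"delta_pos": [0.15, -0.5, 0], "turn": 0, "jaw": 0}, {"delta_pos": [0.3, -1, 0], "turn": 0, "jaw": 0}, {"delta_pos": [0.6, -2, 0], "turn": 0, "jaw": 0}, {"delta_pos": [1.1, -3.5, -0.5], "turn": 0, "jaw": 0}, {"delta_pos": [1.6, -5, -2], "turn": 0, "jaw": 0}]'

```text
clock: 14.6
tool_pos: [0.4873, 0.1257, 0.0538]
eef_rot: [0.99, 0.138, -0.002, -0.0]
contact_force: [-0.3, 0.2, -0.0]
opening: 1.001
```

Emit:
send_rows --series '[{"delta_pos": [0.6, -1.9, -2.5], "turn": 0, "jaw": 0}, {"delta_pos": [1.2, -3.8, -5], "turn": 0, "jaw": 0}, {"delta_pos": [1.8, -5.7, -8], "turn": 0, "jaw": 0}, {"delta_pos": [2.5, -7.6, -11], "turn": 0, "jaw": 0}, {"delta_pos": [3.1, -9.5, -14], "turn": 0, "jaw": 0}, {"delta_pos": [3.1, -9.5, -14], "turn": 0, "jaw": 0}]'

```text
clock: 15.1
tool_pos: [0.4945, 0.2324, 0.2]
eef_rot: [0.99, 0.141, 0.005, -0.004]
contact_force: [0.5, 0.7, -0.2]
opening: 1.003
```

```bash
python3 look.py sc20 0 .02 .04
python3 - <<'E'
from h import *
import cv2
t=vision.snapshot("top");cv2.imwrite("pics/top20.png",cv2.resize(t[190:340,210:410],None,fx=4,fy=4,interpolation=cv2.INTER_CUBIC))
for P in [(-.068,.1,.052),(-.068,-.1,.052),(.062,.1,.052),(.062,-.1,.052)]:
    print(P,((proj("top",c2w(POSE,np.array(P)))[0]-[210,190])*4).round(0),((proj("scene",c2w(POSE,np.array(P)))[0]-[205,160])*4).round(0))
E
```

```text
t 15.10 D 290.1 s -79.1 tip 185.7 mm | ang 16.3 | F_D 0.67 F_s 0.49 Fz -0.18 | open 1.003 q [-0.64  0.66  0.19  1.88 -0.21  0.61 -0.03]
0.0 [[52.0, 488.0], [45.0, 460.0], [369.0, 224.0], [368.0, 195.0]] D 133.0 z 34.0
0.02 [[51.0, 484.0], [45.0, 456.0], [369.0, 220.0], [368.0, 192.0]] D 133.0 z 36.7
0.04 [[50.0, 480.0], [45.0, 453.0], [369.0, 216.0], [369.0, 188.0]] D 132.9 z 39.3
t 15.15 D 286.9 s -80.1 tip 183.3 mm | ang 16.2 | F_D -0.01 F_s 0.26 Fz -0.74 | open 0.999 q [-0.63  0.66  0.19  1.88 -0.21  0.61 -0.03]
(-0.068, 0.1, 0.052) [186.  58.] [368. 195.]
(-0.068, -0.1, 0.052) [166. 502.] [ 45. 460.]
(0.062, 0.1, 0.052) [472.  69.] [598. 324.]
(0.062, -0.1, 0.052) [458. 512.] [284. 627.]
```

View pics/sc20.png

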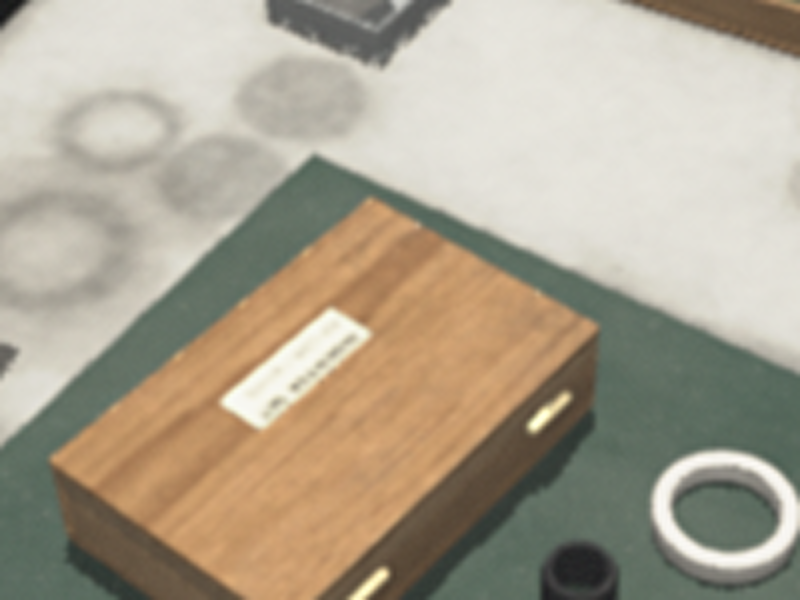

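View pics/top20.png

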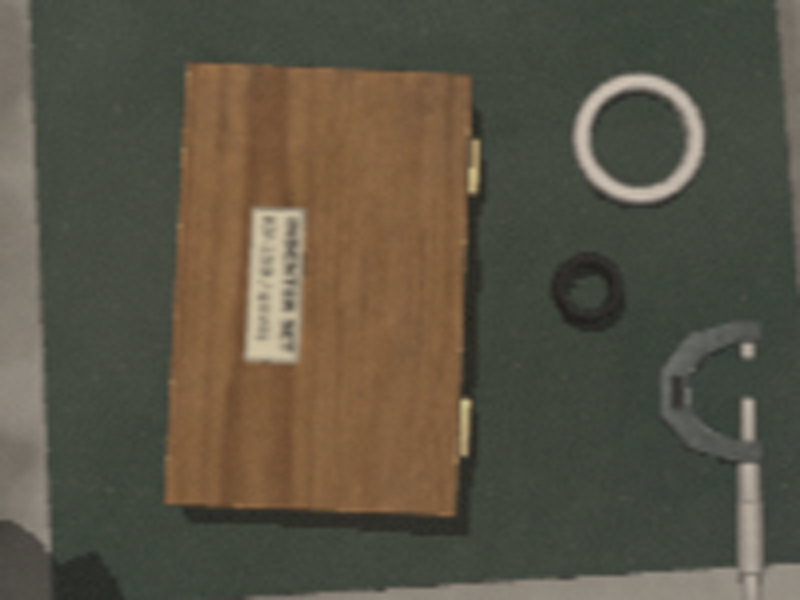

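Emit:
send_rows --series '[{"delta_pos": [0, 0, 0], "turn": 0, "jaw": 0}, {"delta_pos": [0, 0, 0], "turn": 0, "jaw": 0}, {"delta_pos": [0, 0, 0], "turn": 0, "jaw": 0}, {"delta_pos": [0, 0, 0], "turn": 0, "jaw": 0}]'

```text
clock: 15.53
tool_pos: [0.4919, 0.2234, 0.1939]
eef_rot: [0.991, 0.137, -0.001, 0.0]
contact_force: [-0.2, -0.1, 0.5]
opening: 0.999
```

```bash
python3 - <<'E'
from h import *
from plant import order
where(); print(order.finish_job())
E
```

```text
t 15.53 D 281.0 s -81.3 tip 179.6 mm | ang 15.8 | F_D -0.13 F_s -0.18 Fz 0.51 | open 0.999 q [-0.63  0.67  0.19  1.89 -0.21  0.61 -0.03]
the job is handed in; nothing more can be done
None
```

The case is shut and the job was handed in at 15.5 s, within the 40 s limit. The right finger nudged the lid over its balance point. The left finger caught it at about 0.97 rad and held it there for just over a second. I then swung the hand clear of the lid's end and lowered the lid on that finger along its arc. The finger let go within about 2–3 mm of shut and the hand backed off to the front and up.

- **Lid and case:** in the last scene and top pictures the lid lies flat shut. Its corners are within about 1 pixel of where the starting case position predicts, so the case has not visibly moved.
- **Ring, loupe and micrometer:** they sit at the same pixels as at the start.
- **Robot:** the hand is clear of everything. The final force reading is about 0.5 N, which is within the sensor's noise.
- **Weakest point:** in the last few millimetres the push against the front edge rose to about 4.8 N. The finger was probably also touching the front wall of the box. That is below the 8 N that would slide the case, and I eased it off to about 2.3 N before withdrawing.

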